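Move the bar set to the fresh rack in the same order

ROBOT

A 6-joint arm with a two-finger parallel gripper is mounted at the origin on a cart in front of the work surface, level with it; the furniture and walls round the work are solid. World frame = base frame: x ahead of the robot, y to its left, z up, the work surface at z = 0. Lengths are in m, angles in degrees, forces in N, time in s.
With the tool pointing down it reaches from about 0.25 to 0.725 m from the base axis. Payload 9.7 kg.
Tool frame: the origin (TCP) lies midway between the tips of the shut fingers; the grasp point (between the pads) lies bot.grasp_offset behind it (bot.grasp_offset is the distance from the TCP to the grasp point, in m); x points along the fingers, y is the direction in which the jaws open and shut, and the axes are right-handed (so a half turn about x gives the same grasp; the last joint's range is limited). The gripper opens to 85 mm and grips with 20 to 120 N. Pads are 22 mm wide; open, the fingers measure 114 mm over their backs; the gripper's body (76 mm by 85 mm) begins 54 mm behind the grasp point. The pads swing forward as they close: fully open they stand 13 mm farther back than shut.
Start: joints at [75.344, 4.979, 10.078, 95.1, 0, 90], TCP at [0.139, 0.532, 0.231] pointing down, gripper open.
Joint ranges: [-179.16, 179.16], [-48.56, 103.87], [-65.8, 70.77], [-126.05, 130.52], [-82.76, 87.17], [-180, 180]. Speed limits (degrees/s): [127.2, 127.2, 147.25, 180, 180, 180].

INTERFACE

Orientations are given as [roll, pitch, yaw] about the fixed x, y, z axes, in that order (R = Rz(yaw) Ry(pitch) Rx(roll)).
In Python, from workcell import status, camera, bot gives the robot as it stands.
- The arm moves only by the shell command python3 -m jog 'ROWS' [OPENING] [FORCE]. ROWS is text: rows parted by semicolons, each of 4 numbers parted by spaces: the shift along the tool's x, y, z in mm, then the turn about the tool's x in degrees. A call has exactly 8 rows; each row is the pose to reach, as a shift and turn from the pose commanded when the call began, along the tool's axes at that moment; what a row does not reach only later rows make up. A row lasts 1/8 s, in which the tool goes at most 62.5 mm and 10.7 degrees, less where a joint would pass 70% of its speed; a pose out of reach is approached as far as the arm can. A call with a gripper value outside its range is refused whole. OPENING is the opening, from 0 (shut) to 1 (fully open), set as the call begins (- or left out, the last holds). The fingers move at their own pace and stop on an object; FORCE is the grip in N (left out, the last holds). Time passes only in rows, so rows that repeat a pose let the fingers close, or fill a call up. It gives the time, the measured TCP pose, the force and the opening at its end, in the units of the state.
- status.get_obs(): the state, without advancing time (a new reading comes with each control period).
- camera(name): name is "scene" or "top"; returns a dict with "color" (480x640x3 uint8, red, green, blue), "vfov" (degrees; the focal length in pixels is half the picture's height over the tangent of half this angle, whatever the lens; pixels are square), "cx", "cy" (the principal point, pixels), "D" ([k1, k2, p1, p2, k3] as OpenCV has them; the pictures are not rectified), "rvec" (rotation vector, rad) and "tvec" (3), from world to camera coordinates, as OpenCV has them. Camera axes: x right, y down, z forward; pixel columns grow to the right and rows downward; lengths in m; the calibration is good to about 2 mm. A picture is of the moment at which its call begins. There is no depth.
- bot.job_done(): hands the job in, once; it reports no verdict.
The state is a dict: "time": time; "q": joint angles; "qd": joint speeds; "joint_efforts": joint torques, N m; "ee_pos": TCP position; "tcp_rot": TCP orientation; "wrist_force": force on the tool from outside, world axes, zero at the start; "torque": the same for the moment, N m; "opening": finger opening in m.
Only numpy, scipy, OpenCV 4.12 (cv2) and the standard library are available. Lean on these libraries where they do the work, as an engineer would, in place of code of your own. Each camera call takes 0.05 s, during which the arm holds its last target. There are 200 camera calls.

TASK

Move the pepper mill, the white cup, the jigger and the keg bung from their rack to the empty rack, one to a recess, in the same order counted from the brass handle: what stood next to the handle of the old rack stands next to the handle of the new one, and so on along the row. Stand each upright in the middle of its recess, flat on the floor of it, and let none of them tip over or drop onto the bar on the way.

Things in the scene. Friction and masses are not known exactly. Their poses are not given: they have to be found in the camera images.
- old_rack: the rack holding the four things at the start: pale wood board 90 (x) by 316 (y) by 16 mm, fixed; brass handle on its +y end, 20 mm beyond. Four round recesses 68 mm wide, 4 mm deep (floor 12 mm above the bar top) in a row at x = 0, y = +117 (next to the handle), +39, -39, -117 mm. Origin: centre of underside, z up. A rubber disc lies in each recess.
- new_rack: the empty rack: pale wood board 90 (x) by 316 (y) by 16 mm, fixed; brass handle on its +y end, 20 mm beyond. Four round recesses 68 mm wide, 4 mm deep (floor 12 mm above the bar top) in a row at x = 0, y = +117 (next to the handle), +39, -39, -117 mm. Origin: centre of underside, z up. Keep clear of the wall shelf of glasses beyond world x = 0.64, from 0.255 m up.
- pepper_mill: turned wooden pepper mill with a knob top and a waist, the tallest of the four: 52 mm across (as wide at the waist to the fingers), 112 mm tall, 0.16 kg; grasp it 45 to 75 mm above its foot. Round about its z axis, standing upright, loose. Origin: centre of its foot, z up.
- white_cup: small pale grey-white beaker, open at the top, tapered: 59 mm across the rim, 47 mm across the foot, 69 mm tall, 0.11 kg; grasp it round the outside, 35 to 50 mm above its foot. Round about its z axis, standing upright, loose. Origin: centre of its foot, z up.
- jigger: metal double jigger (bar measure) with a narrow waist, the slimmest of the tall ones: 43 mm across, 76 mm tall, 0.08 kg; solid to the fingers at 36 to 43 mm across, grasp it 40 to 55 mm above its foot. Round about its z axis, standing upright, loose. Origin: centre of its foot, z up.
- keg_bung: tapered wooden keg bung, the lowest of the four: 41 mm across its top, 33 mm across its foot, 38 mm tall, 0.035 kg; grasp it 22 to 26 mm above its foot. Round about its z axis, standing upright, loose. Origin: centre of its foot, z up.
- pepper_mill_pad: dark rubber disc, 65 mm across and 2 mm thick, fixed in the old rack's recess in which the pepper mill stands at the start (foot of the thing 14 mm above the bar top); it stays there and so marks that thing's place in the old row. Origin: centre of its underside, 12 mm above the bar top.
- white_cup_pad: dark rubber disc, 65 mm across and 2 mm thick, fixed in the old rack's recess in which the white cup stands at the start (foot of the thing 14 mm above the bar top); it stays there and so marks that thing's place in the old row. Origin: centre of its underside, 12 mm above the bar top.
- jigger_pad: dark rubber disc, 65 mm across and 2 mm thick, fixed in the old rack's recess in which the jigger stands at the start (foot of the thing 14 mm above the bar top); it stays there and so marks that thing's place in the old row. Origin: centre of its underside, 12 mm above the bar top.
- keg_bung_pad: dark rubber disc, 65 mm across and 2 mm thick, fixed in the old rack's recess in which the keg bung stands at the start (foot of the thing 14 mm above the bar top); it stays there and so marks that thing's place in the old row. Origin: centre of its underside, 12 mm above the bar top.
There are look-alikes about, which are no part of the job. What is shaped like the jigger but green is not meant. What is shaped like the white_cup but red is not meant.

How it is judged:
By the outcome, as a careful person would: the job done as asked, in the order asked, and still so for the second after the job is handed in, with the robot touching nothing.
It also fails if it takes over 115 s, if anything falls off the work surface, if the arm or the gripper's body presses on something with over 40 N, if the wrist force passes 120 N, or if a joint passes its speed limit or range.

## Working session

There is one attempt and no reset: what is moved stays moved. The work goes in short steps, Python scripts to look and compute and a shell command to move; the robot and the scene stay as the last step left them, time stands still between calls to the robot, and variables do not carry over. Pictures are saved under pics/ and viewed, about 12 in all and at most 16, crops included, and the job is handed in when it is done.

```bash
ls; mkdir -p pics; python3 - <<'E'
from workcell import status,camera,bot
import cv2
print(status.get_obs(), bot.grasp_offset)
for n in("scene","top"):
    c=camera(n); cv2.imwrite(f"pics/{n}0.png",c["color"][:,:,::-1]); print({k:v for k,v in c.items() if k!="color"})
E
```

```text
pics
{'time': 0.0, 'q': array([7.53433643e+01, 5.01086278e+00, 1.00323414e+01, 9.51008365e+01,
       5.33432959e-04, 8.99999384e+01]), 'qd': array([-0.00217843, -0.08892605,  0.00189335,  0.14774699, -0.02031836,
       -0.12834614]), 'joint_efforts': array([-2.16077278e-03, -5.20399475e+01,  4.64790487e+01,  1.67140405e-02,
       -2.18649216e-04,  6.56301978e-06]), 'ee_pos': array([0.13909783, 0.5318595 , 0.23056644]), 'tcp_rot': array([ -90.38518994,   89.9206403 , -105.04176436]), 'wrist_force': array([0.31794166, 0.2651447 , 0.07452577]), 'torque': array([-0.02598271,  0.03665265,  0.04184046]), 'opening': 0.0857138620232464} 0.0187
{'vfov': 57.10633734293456, 'cx': 321.6503310059271, 'cy': 241.0349316207556, 'D': array([-0.00275734,  0.        ,  0.        ,  0.        ,  0.        ]), 'rvec': array([ 2.1593021 , -0.59132684,  0.28863005]), 'tvec': array([-0.41797757,  0.11381863,  0.94373879])}
{'vfov': 53.56263254006641, 'cx': 312.4394337921473, 'cy': 239.66637051911914, 'D': array([-0.05375551,  0.        ,  0.        ,  0.        ,  0.        ]), 'rvec': array([ 2.21241404, -2.17954981,  0.09603342]), 'tvec': array([-0.10960415,  0.42293004,  0.98647955])}
```

View pics/scene0.png

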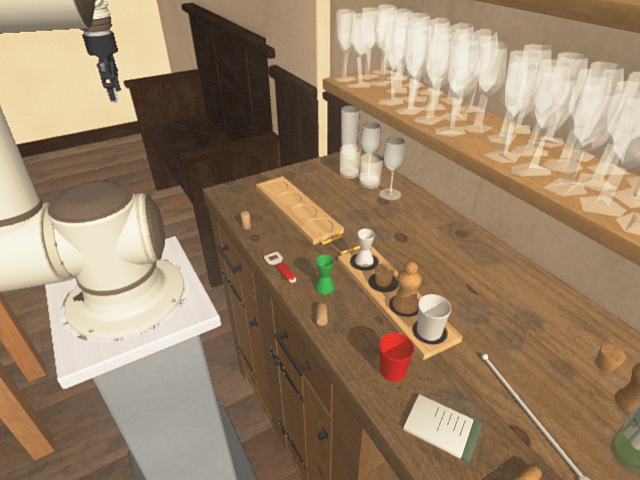

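View pics/top0.png

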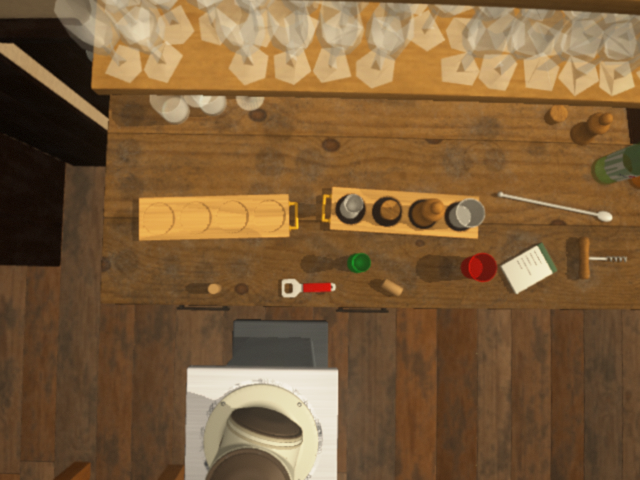

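Top view: the old rack (px 330–478, y 190–237) has its handle at its left end and holds, from the handle, jigger (350,208), bung (387,211), mill (428,210) and cup (465,214). The new rack (px 139–290) has its handle at its right end. Green jigger and red cup are decoys.

```bash
cat > h.py <<'E'
from workcell import status,camera,bot
import cv2, numpy as np
def K(c):
    f=240/np.tan(np.radians(c["vfov"]/2)); return np.array([[f,0,c["cx"]],[0,f,c["cy"]],[0,0,1.]])
def ray(c,px,z):
    u=cv2.undistortPoints(np.array(px,float).reshape(-1,1,2),K(c),c["D"]).reshape(-1,2)
    R=cv2.Rodrigues(c["rvec"])[0]; o=-R.T@c["tvec"]
    d=np.c_[u,np.ones(len(u))]@R
    return (o+d*((z-o[2])/d[:,2])[:,None])
def proj(c,P): return cv2.projectPoints(np.array(P,float).reshape(-1,1,3),c["rvec"],c["tvec"],K(c),c["D"])[0].reshape(-1,2)
E
cat > m.py <<'E'
from h import *
c=camera("top"); im=c["color"]; hsv=cv2.cvtColor(im,cv2.COLOR_RGB2HSV)
m=cv2.inRange(hsv,(8,60,170),(25,200,255)); m[:160]=0; m[280:]=0
m=cv2.morphologyEx(m,cv2.MORPH_OPEN,np.ones((5,5)))
new=m.copy(); new[:,292:]=0
old=m.copy(); old[:,:331]=0
racks={}
for n,k in(("new",new),("old",old)):
    pts=cv2.findNonZero(k); 
    cn=[q for q in cv2.findContours(k,0,2)[0] if cv2.contourArea(q)>30]
    r=cv2.minAreaRect(ray(c,np.vstack(cn),.016)[:,:2].astype(np.float32)*1000); print(n,r)
    print(cv2.boxPoints(cv2.minAreaRect(np.vstack(cn))))
cv2.imwrite("pics/top_c.png",cv2.resize(im[160:300,120:500,::-1],None,fx=2.1,fy=2.1,interpolation=2))
c=camera("scene");im=c["color"]
cv2.imwrite("pics/sc_c.png",cv2.resize(im[170:390,230:480,::-1],None,fx=2.7,fy=2.7,interpolation=2))
E
python3 m.py
```

```text
new ((469.5803527832031, 105.7729263305664), (91.55680084228516, 316.50579833984375), 2.2705211639404297)
[[138.10178 196.78503]
 [288.24658 193.59048]
 [289.16333 236.67737]
 [139.01852 239.87192]]
old ((485.867431640625, -298.924072265625), (315.9305419921875, 91.12528228759766), 87.28009796142578)
[[329.32047 228.8685 ]
 [332.0449  186.29886]
 [479.70407 195.74905]
 [476.97964 238.3187 ]]
```

View pics/top_c.png

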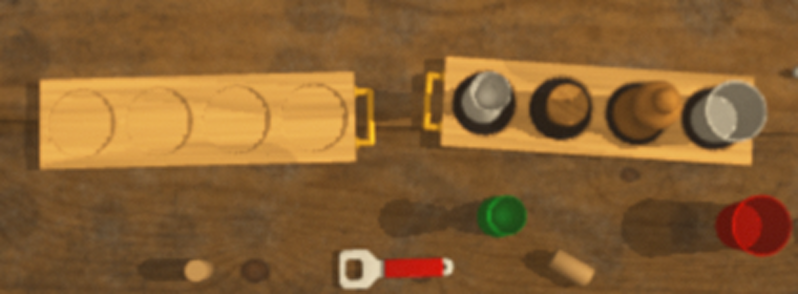

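View pics/sc_c.png

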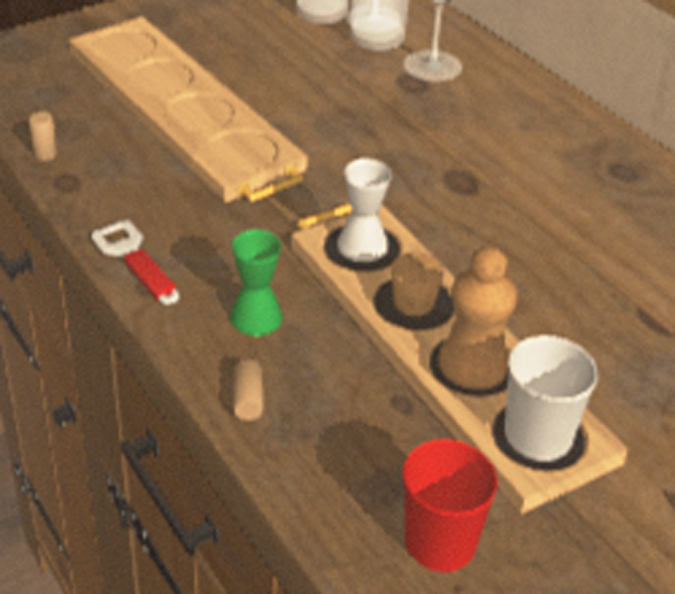

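```bash
cat > r.py <<'E'
from h import *
c=camera("top")
# handle-end directions from long edges
def ax(p,q): a,b=ray(c,[p,q],.016)[:,:2]; d=b-a; return d/np.linalg.norm(d)
hn=ax((138.1,196.8),(288.25,193.6)); ho=ax((479.7,195.75),(332.04,186.3))
Cn=np.array([.4696,.1058]);Co=np.array([.4859,-.2989])
for n,px,z,k in(("jig",(492,90),.09,.117),("bung",(568,97),.052,.039),("mill",(668,101),.118,-.039),("cup",(735,111),.083,-.117)):
    p=ray(c,[(120+px[0]/2.1,160+px[1]/2.1)],z)[0]
    print(n,"rec",(Co+k*ho).round(4),"top",p[:2].round(4),"dest",(Cn+k*hn).round(4), "r",np.linalg.norm(Cn+k*hn).round(3))
print(np.degrees(np.arctan2(hn[1],hn[0])),np.degrees(np.arctan2(ho[1],ho[0])))
E
python3 r.py
```

```text
jig rec [ 0.4911 -0.182 ] top [ 0.4932 -0.1831] dest [ 0.4739 -0.0111] r 0.474
bung rec [ 0.4876 -0.2599] top [ 0.4933 -0.2616] dest [0.471  0.0668] r 0.476
mill rec [ 0.4842 -0.3379] top [ 0.482  -0.3414] dest [0.4682 0.1448] r 0.49
cup rec [ 0.4807 -0.4158] top [ 0.4785 -0.416 ] dest [0.4653 0.2227] r 0.516
-87.88748422031611 87.46669293726407
```

```bash
python3 - <<'E'
from h import *
from scipy.spatial.transform import Rotation as Rn
c=camera("scene")
for n,px,z in(("jig",(368,172),.09),("bung",(418,267),.052),("mill",(490,262),.118),("cup",(552,365),.083)):
    print(n,ray(c,[(230+px[0]/2.7,170+px[1]/2.7)],z)[0].round(4))
s=status.get_obs();R=Rn.from_euler("xyz",s["tcp_rot"],degrees=True).as_matrix();print(R.round(3))
print("world->tool for jigger hover", (R.T@(np.array([.493,-.183,.17])-s["ee_pos"])*1000).round(1))
E
```

```text
jig [ 0.492 -0.181  0.09 ]
bung [ 0.4851 -0.2621  0.052 ]
mill [ 0.4808 -0.3417  0.118 ]
cup [ 0.4779 -0.416   0.083 ]
[[-0.     0.253  0.967]
 [-0.     0.967 -0.253]
 [-1.    -0.     0.   ]]
world->tool for jigger hover [  61.3 -602.2  523.3]
```

```bash
python3 -m jog '0 -18 16 6;0 -50 45 15;0 -95 83 25;0 -137 119 35;0 -180 157 45;0 -225 196 55;0 -265 230 65;0 -301 262 75.3' 1 30; python3 - <<'E'
from h import *
from scipy.spatial.transform import Rotation as Rn
s=status.get_obs();R=Rn.from_euler("xyz",s["tcp_rot"],degrees=True).as_matrix();print(R.round(4),s["q"].round(1))
print((R.T@(np.array([.492,-.182,.13])-s["ee_pos"])*1000).round(1))
E
```

```text
time: 1.3
ee_pos: [0.3169, 0.1729, 0.2315]
tcp_rot: [114.7, 89.9, 24.4]
wrist_force: [1.1, -0.3, -0.3]
opening: 0.0853
[[ 9.0e-04  1.0e+00 -5.3e-03]
 [ 4.0e-04 -5.3e-03 -1.0e+00]
 [-1.0e+00  9.0e-04 -4.0e-04]] [ 28.6 -20.7 -12.7  97.9  -0.  118.9]
[101.5 176.9 354. ]
```

```bash
python3 -m jog '5 25 50 0;15 50 100 0;30 75 155 0;45 105 210 0;60 135 265 0;75 155 315 0;85 172 345 0;90 177 354 0'; python3 -m jog '0 0 0 0;0 0 0 0;8 0 0 0;16 0 0 0;24 0 0 0;30 0 0 0;30 0 0 0;30 0 0 0'; python3 - <<'E'
from h import *
print(status.get_obs()["ee_pos"],status.get_obs()["tcp_rot"])
c=camera("scene");im=c["color"]
cv2.imwrite("pics/a1.png",cv2.resize(im[150:390,270:510,::-1],None,fx=2.5,fy=2.5,interpolation=2))
E
```

```text
time: 2.3
ee_pos: [0.4938, -0.1808, 0.1401]
tcp_rot: [-106.9, 89.9, 163.0]
wrist_force: [-0.2, -0.2, -0.0]
opening: 0.0855
time: 3.3
ee_pos: [0.4939, -0.1793, 0.1115]
tcp_rot: [75.4, 90.0, -14.5]
wrist_force: [0.6, 0.7, 0.4]
opening: 0.0852
[ 0.49385395 -0.17931309  0.11145277] [ 75.42388903  89.98652253 -14.53583185]
```

View pics/a1.png

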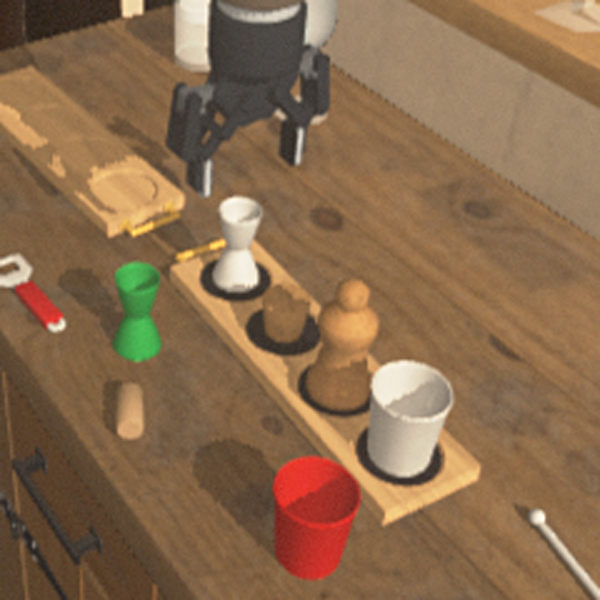

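```bash
python3 -m jog '8 -1 1 0;20 -2 2 0;34 -2 2 0;48 -2 2 0;60 -2 2 0;68 -2 2 0;73 -2 2 0;73 -2 2 0';  python3 -m jog '0 0 0 0;0 0 0 0;0 0 0 0;0 0 0 0;0 0 0 0;0 0 0 0;0 0 0 0;0 0 0 0' 0 30;
```

```text
time: 4.35
ee_pos: [0.4917, -0.1812, 0.0381]
tcp_rot: [-103.5, 90.0, 166.5]
wrist_force: [0.8, 0.7, -0.1]
opening: 0.0856
time: 5.35
ee_pos: [0.4919, -0.1814, 0.0388]
tcp_rot: [64.4, 90.0, -25.6]
wrist_force: [-1.4, -0.1, 6.2]
opening: 0.0394
```

```bash
python3 -m jog '-6 0 0 0;-16 0 0 0;-28 0 0 0;-40 0 0 0;-48 0 -3 0;-50 -2 -12 0;-50 -4 -28 0;-50 -6 -48 0';  python3 -m jog '0 -3 -25 0;0 -6 -50 0;0 -9 -75 0;0 -11 -95 0;0 -12 -110 0;0 -12 -119 0;0 -12 -122 0;0 -12 -122 0'; python3 - <<'E'
from h import *
p=[]
for i in range(4):
    p.append(status.get_obs()["ee_pos"]); camera("top")
print(np.round(p,4))
c=camera("scene");im=c["color"]
cv2.imwrite("pics/a2.png",cv2.resize(im[130:330,240:440,::-1],None,fx=3,fy=3,interpolation=2))
E
```

```text
time: 6.35
ee_pos: [0.4852, -0.1319, 0.0878]
tcp_rot: [-115.3, 90.0, 154.7]
wrist_force: [-0.5, 0.4, -0.7]
opening: 0.039
time: 7.35
ee_pos: [0.4737, -0.0114, 0.0882]
tcp_rot: [-47.4, 90.0, -137.3]
wrist_force: [-0.7, 0.0, -1.1]
opening: 0.0391
[[ 0.4737 -0.0114  0.0882]
 [ 0.4737 -0.0116  0.0883]
 [ 0.4737 -0.0117  0.0882]
 [ 0.4736 -0.0117  0.0882]]
```

View pics/a2.png

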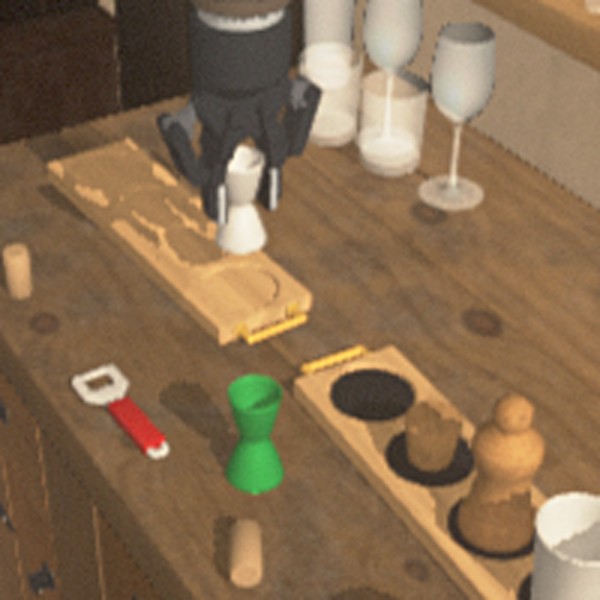

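```bash
python3 -m jog '10 0 0 0;24 0 0 0;36 0 0 0;43 0 0 0;47 0 0 0;49 0 0 0;51 0 0 0;51 0 0 0';  python3 -m jog '0.5 0 0 0;0.5 0 0 0;0.5 0 0 0;0.5 0 0 0;0.5 0 0 0;0 0 0 0;0 0 0 0;0 0 0 0' 1; python3 -m jog '-8 0 0 0;-22 0 0 0;-40 0 0 0;-60 0 0 0;-80 0 0 0;-95 0 0 0;-104 0 0 0;-107 0 0 0'
```

```text
time: 8.6
ee_pos: [0.4737, -0.0113, 0.0374]
tcp_rot: [85.3, 90.0, -4.7]
wrist_force: [0.2, 0.0, -1.2]
opening: 0.0391
time: 9.6
ee_pos: [0.4736, -0.0113, 0.0373]
tcp_rot: [-32.9, 90.0, -122.8]
wrist_force: [-0.0, -0.2, -0.0]
opening: 0.0856
time: 10.6
ee_pos: [0.4738, -0.0113, 0.1448]
tcp_rot: [89.7, 90.0, -0.3]
wrist_force: [-0.4, 0.4, -0.4]
opening: 0.0853
```

```bash
python3 -m jog '0 1 12 0;0 3 42 0;0 6 85 0;0 9 135 0;0 12 185 0;0 14 225 0;0 15 245 0;0 15 250 0';  python3 -m jog '0 0 0 0;0 0 0 0;10 0 0 0;25 0 0 0;45 0 0 0;62 0 0 0;72 0 0 0;75 0 0 0'; python3 - <<'E'
from h import *
camera("top");print(status.get_obs()["ee_pos"])
c=camera("scene");im=c["color"]
cv2.imwrite("pics/a3.png",cv2.resize(im[150:350,260:460,::-1],None,fx=3,fy=3,interpolation=2))
E
```

```text
time: 11.6
ee_pos: [0.4883, -0.2621, 0.1436]
tcp_rot: [-119.9, 89.9, 150.1]
wrist_force: [0.3, -0.5, 0.6]
opening: 0.0851
time: 12.6
ee_pos: [0.4885, -0.2611, 0.0685]
tcp_rot: [-117.4, 89.9, 152.7]
wrist_force: [-0.3, 0.3, 0.3]
opening: 0.0852
[ 0.48866895 -0.2611807   0.06872857]
```

View pics/a3.png

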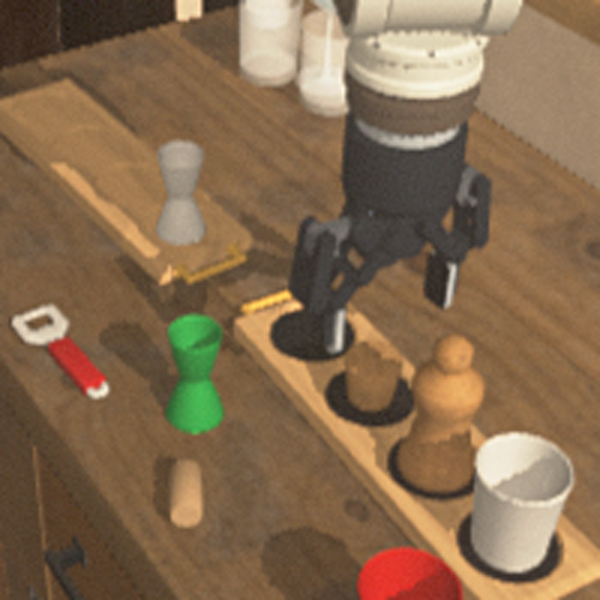

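```bash
python3 -m jog '6 0 0 0;16 0 0 0;28 0 0 0;38 0 0 0;45 0 0 0;50 0 0 0;52.5 0 0 0;52.5 0 0 0';  python3 -m jog '0 0 0 0;0 0 0 0;0 0 0 0;0 0 0 0;0 0 0 0;0 0 0 0;0 0 0 0;0 0 0 0' 0 25;python3 -m jog '-6 0 0 0;-16 0 0 0;-28 0 0 0;-40 0 0 0;-50 0 0 0;-57 0 0 0;-60 0 0 0;-60 0 0 0'; python3 - <<'E'
from h import *
c=camera("scene");im=c["color"]
cv2.imwrite("pics/a4.png",cv2.resize(im[150:350,260:460,::-1],None,fx=3,fy=3,interpolation=2))
E
```

```text
time: 13.7
ee_pos: [0.4888, -0.2613, 0.0168]
tcp_rot: [74.0, 90.0, -16.0]
wrist_force: [0.1, 0.9, -0.7]
opening: 0.0853
time: 14.7
ee_pos: [0.4888, -0.2613, 0.0169]
tcp_rot: [32.5, 90.0, -57.5]
wrist_force: [-2.7, 0.6, 5.2]
opening: 0.0389
time: 15.7
ee_pos: [0.4888, -0.2613, 0.0767]
tcp_rot: [-93.8, 90.0, 176.3]
wrist_force: [1.0, 0.1, -0.5]
opening: 0.039
```

View pics/a4.png

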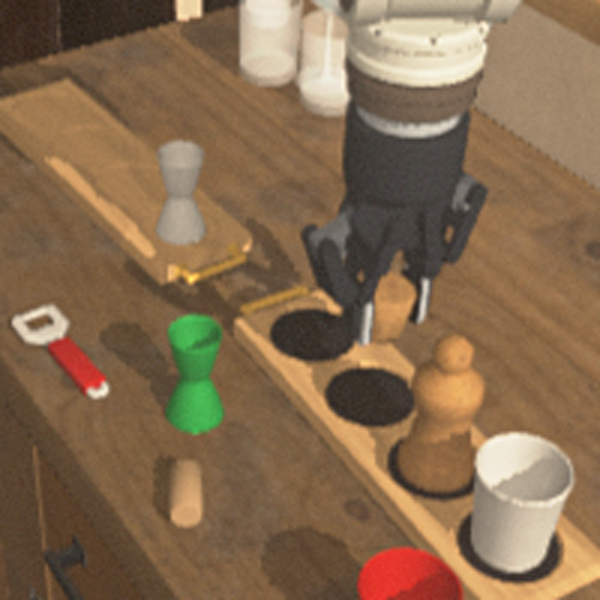

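```bash
python3 -m jog '-8 0 -2 0;-22 -1 -10 0;-36 -2 -26 0;-46 -4 -50 0;-50 -6 -82 0;-50 -8 -118 0;-50 -9 -154 0;-50 -10 -190 0';  python3 -m jog '0 -2 -35 0;0 -4 -70 0;0 -6 -100 0;0 -7 -121 0;0 -8 -133 0;0 -8 -138 0;0 -8 -138 0;0 -8 -138 0'; python3 -m jog '0 0 0 0;0 0 0 0;0 0 0 0;8 0 0 0;22 0 0 0;40 0 0 0;54 0 0 0;60 0 0 0'
```

```text
time: 16.75
ee_pos: [0.4784, -0.0693, 0.128]
tcp_rot: [89.7, 89.9, -0.2]
wrist_force: [0.9, 0.0, -0.1]
opening: 0.0393
time: 17.75
ee_pos: [0.4706, 0.0662, 0.1268]
tcp_rot: [-9.0, 90.0, -99.0]
wrist_force: [-0.8, 0.1, -0.6]
opening: 0.0389
time: 18.75
ee_pos: [0.4699, 0.0666, 0.0653]
tcp_rot: [-82.3, 89.9, -172.2]
wrist_force: [-0.7, -0.5, -0.8]
opening: 0.0388
```

```bash
python3 -m jog '6 1 0 0;18 1 0 0;30 1 0 0;40 1 0 0;46 1 0 0;49.5 1 0 0;51 1 0 0;51 1 0 0';  python3 -m jog '0.5 0 0 0;0.5 0 0 0;0.5 0 0 0;0 0 0 0;0 0 0 0;0 0 0 0;0 0 0 0;0 0 0 0' 1; python3 -m jog '-8 0 0 0;-22 0 0 0;-40 0 0 0;-65 0 0 0;-90 0 0 0;-112 0 0 0;-126 0 0 0;-130 0 0 0'; python3 - <<'E'
from h import *
c=camera("top");im=c["color"]
print(status.get_obs()["ee_pos"])
cv2.imwrite("pics/a5.png",cv2.resize(im[160:300,120:500,::-1],None,fx=2.1,fy=2.1,interpolation=2))
E
```

```text
time: 19.75
ee_pos: [0.4717, 0.0668, 0.016]
tcp_rot: [103.0, 90.0, 13.0]
wrist_force: [-0.5, 0.1, -0.3]
opening: 0.0391
time: 20.75
ee_pos: [0.4716, 0.0667, 0.0158]
tcp_rot: [-18.9, 90.0, -108.8]
wrist_force: [0.7, -0.6, -0.0]
opening: 0.0855
time: 21.75
ee_pos: [0.472, 0.0668, 0.147]
tcp_rot: [97.4, 89.9, 7.4]
wrist_force: [0.3, 0.2, 0.3]
opening: 0.0854
[0.47182693 0.06678116 0.14669616]
```

```bash
python3 -m jog '0 0 10 0;0 1 35 0;0 2 75 0;0 4 125 0;0 5 180 0;0 7 235 0;0 8 290 0;0 9 335 0';  python3 -m jog '0 0.5 35 0;0 0.5 58 0;0 0.5 70 0;0 0.5 73 0;0 0.5 73 0;0 0.5 73 0;8 0.5 73 0;20 0.5 73 0'; python3 - <<'E'
from h import *
camera("top");print(status.get_obs()["ee_pos"])
c=camera("scene");im=c["color"]
cv2.imwrite("pics/a6.png",cv2.resize(im[130:370,250:490,::-1],None,fx=2.5,fy=2.5,interpolation=2))
E
```

```text
time: 22.8
ee_pos: [0.4798, -0.2707, 0.1447]
tcp_rot: [-113.0, 89.9, 157.0]
wrist_force: [1.0, 1.2, 0.1]
opening: 0.0855
time: 23.8
ee_pos: [0.4816, -0.341, 0.1253]
tcp_rot: [55.7, 90.0, -34.2]
wrist_force: [0.6, -0.1, -0.6]
opening: 0.0853
[ 0.48088287 -0.34064002  0.12311291]
```

View pics/a6.png

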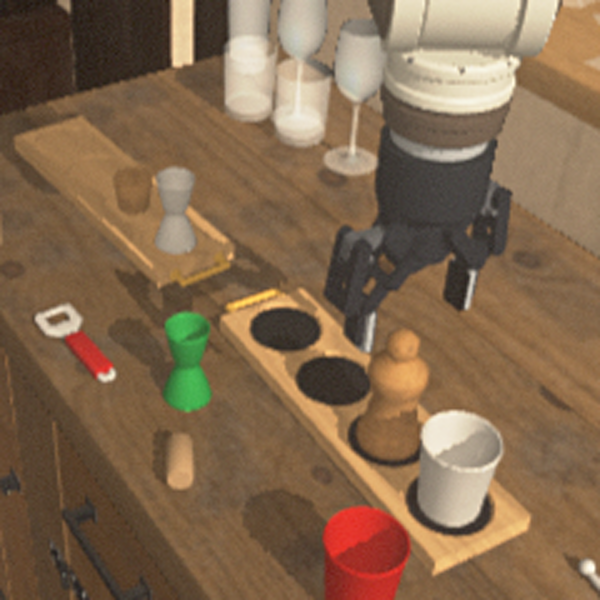

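Gripper is over the mill; bung and jigger stand in the new rack. Descend and grip.

```bash
python3 -m jog '5 0 0 0;15 0 0 0;28 0 0 0;42 0 0 0;54 0 0 0;61 0 0 0;65 0 0 0;65 0 0 0';  python3 -m jog '0 0 0 0;0 0 0 0;0 0 0 0;0 0 0 0;0 0 0 0;0 0 0 0;0 0 0 0;0 0 0 0' 0 35;python3 -m jog '-5 0 0 0;-15 0 0 0;-30 0 0 0;-48 0 0 0;-68 0 0 0;-84 0 0 0;-94 0 0 0;-97 0 0 0'; python3 - <<'E'
from h import *
c=camera("scene");im=c["color"]
print(status.get_obs()["ee_pos"])
cv2.imwrite("pics/a7.png",cv2.resize(im[90:330,250:490,::-1],None,fx=2.5,fy=2.5,interpolation=2))
E
```

```text
time: 24.9
ee_pos: [0.4814, -0.3413, 0.0608]
tcp_rot: [-115.1, 90.0, 154.9]
wrist_force: [-0.3, 0.2, -0.2]
opening: 0.0859
time: 25.9
ee_pos: [0.4818, -0.3415, 0.0616]
tcp_rot: [56.2, 89.9, -33.8]
wrist_force: [-0.2, 0.7, 5.3]
opening: 0.0456
time: 26.9
ee_pos: [0.4816, -0.3414, 0.1585]
tcp_rot: [52.8, 90.0, -37.1]
wrist_force: [-0.9, 0.7, -1.9]
opening: 0.0456
[ 0.48147241 -0.34134104  0.15825185]
```

View pics/a7.png

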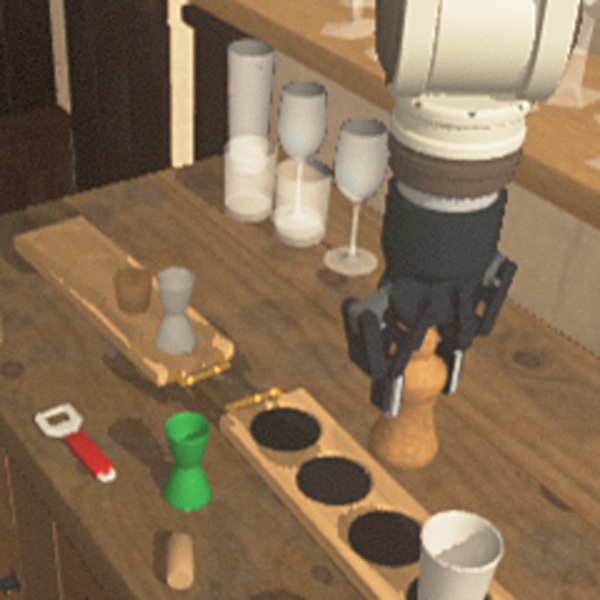

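```bash
python3 -m jog '-2 0 -4 0;-4 0 -14 0;-5 0 -30 0;-5 -1 -52 0;-5 -2 -80 0;-5 -3 -112 0;-5 -4 -146 0;-5 -5 -180 0';  python3 -m jog '0 -1 -35 0;0 -2 -70 0;0 -3 -105 0;0 -4 -140 0;0 -5 -175 0;0 -6 -207 0;0 -7 -236 0;0 -7.5 -260 0'; python3 -m jog '0 -0.5 -20 0;0 -1 -34 0;0 -1 -43 0;0 -1 -46 0;0 -1 -46 0;0 -1 -46 0;6 -1 -46 0;18 -1 -46 0'; python3 - <<'E'
from h import *
camera("top");camera("top")
s=status.get_obs();print(s["ee_pos"])
E
```

```text
time: 27.95
ee_pos: [0.4757, -0.159, 0.1628]
tcp_rot: [109.5, 90.0, 19.6]
wrist_force: [-0.3, -0.0, -2.3]
opening: 0.0458
time: 28.95
ee_pos: [0.4674, 0.1007, 0.1628]
tcp_rot: [127.9, 90.0, 38.0]
wrist_force: [0.9, -0.1, -1.1]
opening: 0.0455
time: 29.95
ee_pos: [0.4677, 0.1445, 0.1444]
tcp_rot: [104.3, 90.0, 14.3]
wrist_force: [0.1, -0.0, -1.5]
opening: 0.0454
[0.46673578 0.14436839 0.1428374 ]
```

```bash
python3 -m jog '8 1 0 0;24 1 0 0;42 1 0 0;58 1 0 0;70 1 0 0;78 1 0 0;83 1 0 0;84.5 1 0 0'; python3 -m jog '0 0 0 0;0 0 0 0;0.8 0 0 0;1 0 0 0;1 0 0 0;1 0 0 0;1 0 0 0;1 0 0 0'; python3 - <<'E'
from h import *
c=camera("scene");im=c["color"]
cv2.imwrite("pics/a8.png",cv2.resize(im[110:290,220:400,::-1],None,fx=3.3,fy=3.3,interpolation=2))
E
```

```text
time: 31.05
ee_pos: [0.4686, 0.1447, 0.0603]
tcp_rot: [108.1, 90.0, 18.1]
wrist_force: [-0.6, 0.1, -1.6]
opening: 0.0458
time: 32.05
ee_pos: [0.4686, 0.1448, 0.0595]
tcp_rot: [114.4, 90.0, 24.4]
wrist_force: [-0.4, 0.8, 3.2]
opening: 0.0457
```

View pics/a8.png

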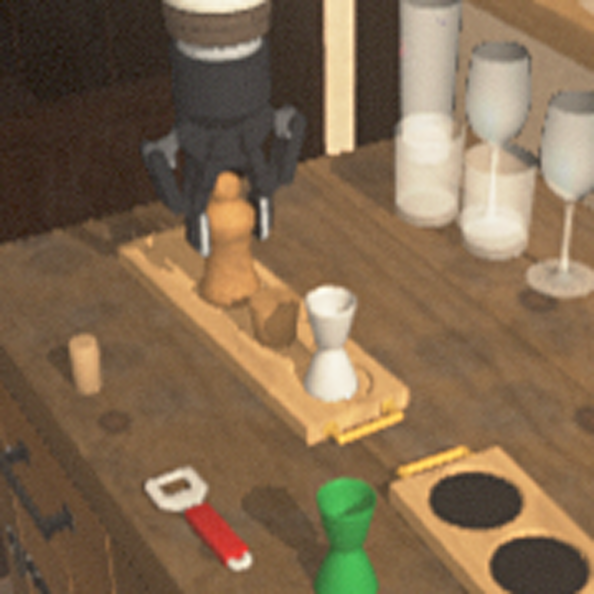

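```bash
python3 -m jog '0 0 0 0;0 0 0 0;0 0 0 0;0 0 0 0;0 0 0 0;0 0 0 0;0 0 0 0;0 0 0 0' 1; python3 -m jog '-4 0 0 0;-14 0 0 0;-30 0 0 0;-50 0 0 0;-70 0 0 0;-85 0 0 0;-93 0 0 0;-95 0 0 0';  python3 -m jog '0 0 10 0;0 1 35 0;0 2 75 0;0 3 125 0;0 4 180 0;0 5 235 0;0 6 290 0;0 7 340 0';  python3 -m jog '0 1 55 0;0 2 110 0;0 2.5 160 0;0 3 192 0;0 3 211 0;0 3 219 0;0 3 221 0;0 3 221 0'; python3 - <<'E'
from h import *
c=camera("scene");im=c["color"]
print(status.get_obs()["ee_pos"])
a=im[170:290,230:350,::-1];b=im[190:340,350:500,::-1]
f=lambda x:cv2.resize(x,(400,400),interpolation=2)
cv2.imwrite("pics/a9.png",np.hstack([f(a),f(b)]))
E
```

```text
time: 33.1
ee_pos: [0.4685, 0.1447, 0.0593]
tcp_rot: [104.1, 90.0, 14.2]
wrist_force: [-0.1, 0.3, -0.9]
opening: 0.0855
time: 34.1
ee_pos: [0.4686, 0.1448, 0.1547]
tcp_rot: [106.3, 90.0, 16.3]
wrist_force: [-0.6, 0.5, 0.4]
opening: 0.0857
time: 35.1
ee_pos: [0.4748, -0.1976, 0.1536]
tcp_rot: [-104.4, 90.0, 165.6]
wrist_force: [1.8, 0.3, -0.2]
opening: 0.0855
time: 36.1
ee_pos: [0.4791, -0.4155, 0.1545]
tcp_rot: [115.3, 90.0, 25.4]
wrist_force: [-0.2, 0.7, -1.0]
opening: 0.0851
[ 0.47917464 -0.41543941  0.15453942]
```

View pics/a9.png

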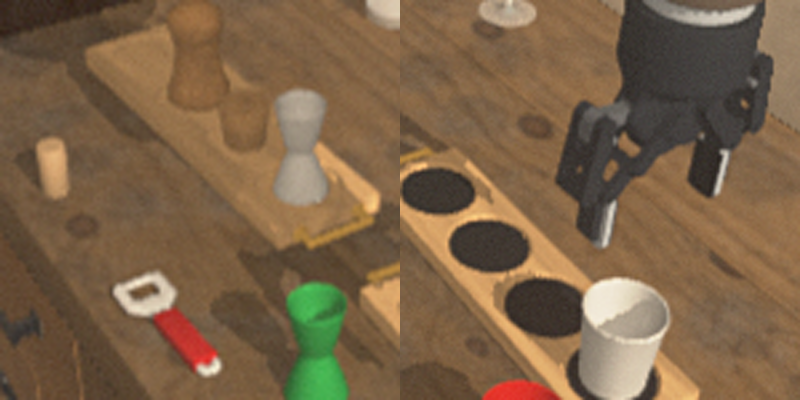

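```bash
python3 -m jog '8 -1 0.5 0;24 -1 0.5 0;44 -1 0.5 0;66 -1 0.5 0;88 -1 0.5 0;106 -1 0.5 0;118 -1 0.5 0;122 -1 0.5 0'; python3 -m jog '0 0 0 0;0 0 0 0;0 0 0 0;0 0 0 0;0 0 0 0;0 0 0 0;0 0 0 0;0 0 0 0' 0 30;python3 -m jog '-5 0 0 0;-15 0 0 0;-30 0 0 0;-50 0 0 0;-75 0 0 0;-98 0 0 0;-112 0 0 0;-118 0 0 0'; python3 - <<'E'
from h import *
c=camera("scene");im=c["color"]
print(status.get_obs()["ee_pos"])
cv2.imwrite("pics/b1.png",cv2.resize(im[110:350,280:520,::-1],None,fx=2,fy=2,interpolation=2))
E
```

```text
time: 37.15
ee_pos: [0.4777, -0.4165, 0.0314]
tcp_rot: [-131.3, 89.9, 138.7]
wrist_force: [-0.2, -0.5, 0.6]
opening: 0.0852
time: 38.15
ee_pos: [0.4782, -0.4171, 0.0333]
tcp_rot: [44.3, 89.9, -45.6]
wrist_force: [-1.1, -0.1, 6.0]
opening: 0.0558
time: 39.15
ee_pos: [0.4782, -0.417, 0.1516]
tcp_rot: [49.1, 89.9, -40.9]
wrist_force: [-0.8, -0.6, -1.2]
opening: 0.0558
[ 0.47819181 -0.41696467  0.15160021]
```

View pics/b1.png

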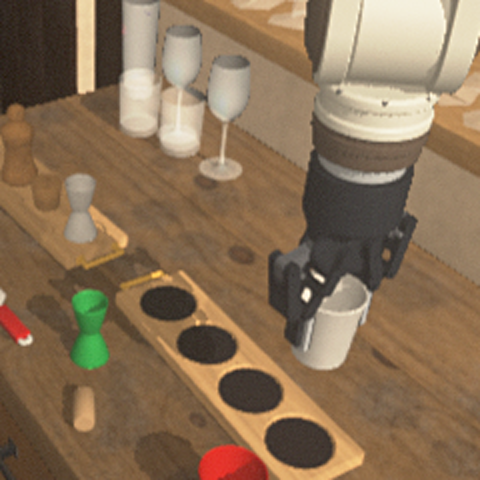

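```bash
python3 -m jog '-5 0 0 0;-14 0 -4 0;-23 0 -14 0;-28 -1 -32 0;-30 -1 -56 0;-30 -2 -86 0;-30 -2 -118 0;-30 -3 -152 0';  python3 -m jog '0 -1 -36 0;0 -1.5 -74 0;0 -2 -112 0;0 -3 -150 0;0 -4 -188 0;0 -4 -226 0;0 -5 -264 0;0 -6 -302 0'; python3 -m jog '0 -1 -36 0;0 -2 -72 0;0 -3 -106 0;0 -4 -136 0;0 -4 -160 0;0 -4 -176 0;0 -4 -184 0;0 -4 -185 0'; python3 -m jog '0 0 0 0;0 0 0 0;0 0 0 0;8 0 0 0;22 0 0 0;40 0 0 0;54 0 0 0;60 0 0 0'; python3 - <<'E'
from h import *
camera("top");camera("top")
s=status.get_obs();print(s["ee_pos"])
E
```

```text
time: 40.2
ee_pos: [0.4744, -0.2628, 0.1806]
tcp_rot: [94.8, 90.0, 4.9]
wrist_force: [-0.1, 0.6, -2.2]
opening: 0.0559
time: 41.2
ee_pos: [0.4676, 0.0391, 0.1806]
tcp_rot: [107.3, 90.0, 17.4]
wrist_force: [0.4, 1.3, -0.3]
opening: 0.0557
time: 42.2
ee_pos: [0.4642, 0.2223, 0.1803]
tcp_rot: [-25.6, 90.0, -115.6]
wrist_force: [-0.1, -0.1, -1.7]
opening: 0.0561
time: 43.2
ee_pos: [0.4639, 0.222, 0.1188]
tcp_rot: [-64.0, 89.9, -153.9]
wrist_force: [-0.2, 0.5, -0.7]
opening: 0.0558
[0.46410023 0.2220645  0.11948094]
```

```bash
python3 -m jog '8 1 0 0;24 1 0 0;42 1 0 0;60 1 0 0;74 1 0 0;83 1 0 0;88 1 0 0;89 1 0 0'; python3 -m jog '0 0 0 0;0.5 0 0 0;1 0 0 0;1 0 0 0;1.3 0 0 0;1.3 0 0 0;1.3 0 0 0;1.3 0 0 0'
```

```text
time: 44.3
ee_pos: [0.4656, 0.2223, 0.0314]
tcp_rot: [120.2, 90.0, 30.2]
wrist_force: [-0.6, 0.5, -1.3]
opening: 0.0556
time: 45.3
ee_pos: [0.4658, 0.2226, 0.0313]
tcp_rot: [129.6, 89.9, 39.7]
wrist_force: [-3.3, -0.8, 8.7]
opening: 0.0557
```

Contact confirmed. Release, raise, and move off so that the top camera sees everything.

```bash
python3 -m jog '-0.6 0 0 0;-0.6 0 0 0;-0.6 0 0 0;-0.6 0 0 0;-0.6 0 0 0;-0.6 0 0 0;-0.6 0 0 0;-0.6 0 0 0' 1; python3 -m jog '-5 0 0 0;-17 0 0 0;-35 0 0 0;-60 0 0 0;-90 0 0 0;-118 0 0 0;-135 0 0 0;-140 0 0 0';  python3 -m jog '0 -5 -15 0;0 -15 -45 0;0 -30 -80 0;0 -50 -120 0;0 -70 -160 0;0 -85 -190 0;0 -95 -205 0;0 -100 -210 0'; python3 - <<'E'
from h import *
c=camera("top");im=c["color"];s=camera("scene")["color"]
print(status.get_obs()["ee_pos"])
a=cv2.resize(im[180:250,120:320,::-1],(800,280),interpolation=2)
b=cv2.resize(s[160:240,240:440,::-1],(800,320),interpolation=2)
cv2.imwrite("pics/b2.png",np.vstack([a,b]))
E
```

```text
time: 46.3
ee_pos: [0.4654, 0.2222, 0.0306]
tcp_rot: [171.1, 90.0, 81.2]
wrist_force: [-0.0, -0.0, 0.6]
opening: 0.0852
time: 47.3
ee_pos: [0.4658, 0.2224, 0.172]
tcp_rot: [114.8, 89.9, 24.8]
wrist_force: [0.4, 0.2, -1.3]
opening: 0.0856
time: 48.3
ee_pos: [0.3644, 0.4326, 0.1698]
tcp_rot: [-37.8, 89.9, -127.7]
wrist_force: [0.5, 0.5, 0.0]
opening: 0.0852
[0.36493141 0.43199399 0.17025588]
```

View pics/b2.png

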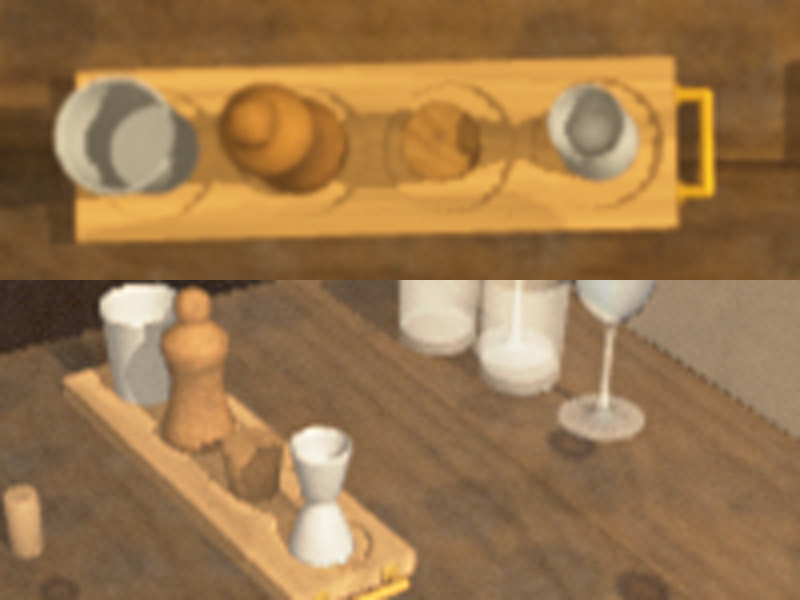

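```bash
python3 - <<'E'
from h import *
c=camera("top")
for n,p,h,px in(("jig",(.4739,-.0111),.088,(588,124)),("bung",(.471,.0668),.05,(439,140)),("mill",(.4682,.1448),.118,(254,119)),("cup",(.4653,.2227),.081,(115,135))):
    e=(proj(c,[(*p,h),(*p,.012),(*p,.016)])-[120,180])*4
    print(n,e.round(0).tolist(),"meas off mm",((ray(c,[(120+px[0]/4,180+px[1]/4)],h)[0][:2]-p)*1000).round(1))
E
```

```text
jig [[586.0, 125.0], [597.0, 143.0], [597.0, 143.0]] meas off mm [ 0.6 -0.9]
bung [[439.0, 138.0], [450.0, 147.0], [449.0, 146.0]] meas off mm [-1.1 -0.2]
mill [[252.0, 124.0], [302.0, 150.0], [301.0, 149.0]] meas off mm [ 2.4 -0.7]
cup [[114.0, 137.0], [156.0, 153.0], [153.0, 152.0]] meas off mm [ 1.  -0.6]
```

```bash
python3 -c "
from workcell import bot; print(bot.job_done())"
```

```text
the job is handed in; nothing more can be done
None
```

I moved all four to the new rack, in order from its brass handle: jigger, keg bung, pepper mill, white cup. The robot's clock read about 48 s of the 115 s when I handed in, with the gripper open and well clear of everything.

- **Position:** in the last top view, the tops were 1.1 mm (jigger, bung), 1.2 mm (cup) and 2.5 mm (mill) off the recess centres. That is close to the camera calibration error of about 2 mm.
- **Upright and seated:** in the last scene view all four stood upright. The wrist force rose to about 3 N for the mill and 9 N for the cup as they touched the recess floor. The jigger and bung showed no clear contact force before I let go. They were released within about 1 mm of the floor by the arm's height reading.
- **Failed or disagreeing checks:** none failed. The two cameras disagreed by about 8 mm on the bung's starting position across the rack. I aimed between the two and let the jaws centre it. One picture made the bung look tilted in its new recess, but later pictures showed it upright.

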